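# Set a depth stop with a setting gauge in a sloping slot

## Robot

A 6-joint arm with a two-finger parallel gripper is mounted at the origin on a cart in front of the work surface, level with it; the furniture and walls round the work are solid. World frame = base frame: x ahead of the robot, y to its left, z up, the work surface at z = 0. Lengths are in m, angles in rad, forces in N, time in s.
With the tool pointing down it reaches from about 0.325 to 0.775 m from the base axis. Payload 5.5 kg.
Tool frame: the origin (TCP) lies midway between the tips of the shut fingers; the grasp point (between the pads) lies 19 mm behind it; z points along the fingers, y is the line along which they close (so a half turn about z gives the same grasp; the last joint's range is limited). The gripper opens to 88 mm and grips with 3 to 60 N. Pads are 20 mm wide; open, the fingers measure 115 mm over their backs; the gripper's body (75 mm by 178 mm) begins 61 mm behind the grasp point.
Start: joints at [-1.252, 0.091, 1.231, -0, 1.82, -0.057], TCP at [0.22, -0.558, 0.223] pointing down, gripper open.
Joint ranges: [-2.87, 2.87], [-0.86, 2.18], [0.17, 2.46], [-1.51, 4.65], [0.06, 2.69], [-2.65, 2.65]. Speed limits (rad/s): [2.57, 2.57, 3.01, 3.14, 3.14, 3.14].

## Interface

Orientations are given as a unit quaternion [x, y, z, w].
In Python, from workcell import sensors, cams, bot, nets gives the robot as it stands.
- The arm moves only by the tool play_rows, never from a script. Its argument "plan" is a list of rows, each an object with "slide": the shift along the tool's x, y, z in units of 0.02 m (1.0 is 0.02 m), a list of three; "dr": the turn, a rotation vector about the tool's x, y, z in units of 5 degrees (1.0 is 5 degrees), a list of three; "claw": the opening, from -1 (shut) to 1 (fully open). In form: [{"slide": [x, y, z], "dr": [rx, ry, rz], "claw": claw}, ...]. A call has 1 to 20 rows; each row shifts and turns the commanded pose from where the row before left it, along the tool's axes as they then stand; what a row does not reach is not made up. A row lasts 1/8 s, in which the tool goes at most 62.5 mm and 10.7 degrees, less where a joint would pass 70% of its speed; a pose out of reach is approached as far as the arm can. A call with a number of a shift or a turn outside -1 to 1 is refused whole. A call with a gripper value outside its range is refused whole. The fingers move at their own pace and stop on an object; "force" is the grip in N (left out, the last holds). Time passes only in rows, so rows that do not move let the fingers close. It gives the time, the measured TCP pose, the force, the opening and the grip force at its end, in the units of the state.
- sensors.observe(): the state, without advancing time (a new reading comes with each control period).
- cams.read_camera(name): name is "scene" or "top"; returns a dict with "pixels" (400x640x3 uint8, blue, green, red), "range_z" (400x640 float32, m along the optical axis (not along the pixel's ray), 0 where there is no reading), "fx", "fy", "cx", "cy" (pixels), "k1" (the pictures are not rectified: a ray, as slopes to the right and down, at radius r is drawn at 1 + k1 r^2 times it, then the intrinsics apply), "R" (3x3) and "t" (3): a world point X has camera coordinates R X + t. Camera axes: x right, y down, z forward; pixel columns grow to the right and rows downward; lengths in m; the calibration is good to about 2 mm. A picture is of the moment at which its call begins.
- bot.sign_off(): hands the job in; it is judged then, once.
Trained networks look in the newest picture that a camera, given by its name, has taken for a name from the list of things; names that differ only in an ending like _2 or _b are one class to them, and where a whole thing is asked for, a point or a joint stands for the part that bears it (a point fixed in the world has none). Each returns a list of dicts, best first, with "conf" (0 to 1); they miss things now and then, are a little off and sometimes report something else, mostly with a low value. They report only what shows in the picture. A call takes as long as a camera call. They do not tell look-alikes from the thing itself.
- nets.recognise(camera, query): "at" ([column, row] as shares, 0 to 1, of the picture: columns of its width, rows of its height, amid what is visible of it).
The state is a dict: "t": time; "qpos": joint angles; "joint_velocities": joint speeds; "tau": joint torques, N m; "ee_pos": TCP position; "tool_rot": TCP orientation; "force": force on the tool from outside, world axes, zero at the start; "ft_torque": the same for the moment, N m; "finger_gap": finger opening in m; "grip_force": force on a finger pad.
Only numpy, scipy, OpenCV 4.12 (cv2) and the standard library are available. Lean on these libraries where they do the work, as an engineer would, in place of code of your own. Each camera call takes 0.05 s, during which the arm holds its last target. There are 200 camera calls.

## Task

Take the setting gauge by its handle out of the upright stand and push its flat blade into the sloping slot of the metal setting block, driving the stiff depth stop ahead of it, until the gauge's shoulder sits fully home on the slot's face. Press it home without forcing it, then let go and leave the gauge seated there, with the things standing round about left where they are. The slotted head may be clamped a little to either side on its base, so find the slot by touch or by eye.

Things in the scene. Friction and masses are not known exactly. Their poses are not given: they have to be found in the camera images.
- gauge: Setting gauge, 135 mm long: steel blade 32 mm wide (its y), 6 thick (x), 60 long, pointing to -z; above it a shoulder 48 (y) x 20 (x) x 9 tall; above that a ribbed black handle 30 (y) x 18 (x) x 66 tall. Origin: centre of the shoulder's underside, where the blade begins; handle top 75 mm above. Starts upright in the stand, blade down. The same when turned half round about z.
- gauge_grip (a point): Middle of the gauge's handle, 45 mm above the gauge's origin, on its axis. Same axes as the gauge.
- gauge_stand: Grey plastic stand, fixed: block 50 mm (x) x 80 mm (y) x 75 mm tall on a 70 x 100 x 8 mm foot, with an upright pocket 10 mm (x) x 36 mm (y) in its top, in which the blade hangs; the gauge's shoulder rests on its top. Origin: centre of its underside, z up.
- setting_block: Setting block, fixed: dark steel base 130 (x) x 110 (y) x 20 mm carrying an aluminium slotted head (72 mm wide, 88 over its cheeks, top at 118 mm). Origin: centre of the base's underside, z up; the slot's mouth faces -x and up. The head is clamped up to 8 mm to either side along y (not reported) and does not yield.
- stop_slide (a joint): Depth stop inside the slot: value in m, 0 = its top is 20 mm below the mouth, growing as it is pushed deeper; it moves stiffly (about 12 N) and stays where it is left. With the gauge's shoulder home on the face the blade's tip is 60 mm deep, so the value is 0.040. A small steel pin in the groove on the head's far upper side shows it.
- tape: Bystander: roll of masking tape, 76 mm across, 19 mm tall, lying flat. Origin: centre of its underside.
- jar: Bystander: grease jar with a grey lid, 54 mm across, 48 mm tall. Origin: centre of its underside.
- mix_cup: Bystander: beige open cup, 68 mm across, 50 mm tall. Origin: centre of its underside.
- slot_mouth (a point): Centre of the slot's mouth if the head stood in mid position: (-30, 0, 105) mm in setting_block, same axes. The slot runs from here along (0.574, 0, -0.819), 35 degrees off vertical, so the seated gauge leans 35 degrees to -x. Slot 37 mm along y, 9.4 across, over 70 deep, 3 mm chamfers; the face round it is flat, 44 x 72 mm, square to the slot. The real mouth is up to 8 mm off along y.
Mind the look-alikes: they are no part of the job. What is shaped like the gauge but turquoise is not meant.

How it is judged:
By the outcome, as a careful person would: the job done as asked, in the order asked, and still so for the second after the job is handed in, with the robot touching nothing.
It also fails if it takes over 51 s, if anything falls off the work surface, if the arm or the gripper's body presses on something with over 40 N, if the wrist force passes 120 N, or if a joint passes its speed limit or range.

## Working session

There is one attempt and no reset: what is moved stays moved. The work goes in short steps, Python scripts to look and compute and a tool call to move; the robot and the scene stay as the last step left them, time stands still between calls to the robot, and variables do not carry over. Pictures are saved under pics/ and viewed, at most 10 in all, crops included, and the job is handed in when it is done.

Besides the shell and the picture viewer there is one more tool, called after "Emit:" by a JSON object that holds its "fn" and its "kwargs". play_rows: Moves the arm, as the interface text tells. Its arguments: {"type":"object","properties":{"plan":{"type":"array"},"force":{"type":"number"}},"required":["plan"]}

```bash
mkdir -p pics; ls; cat > h.py <<'E'
import numpy as np, cv2
from workcell import sensors, cams, bot, nets
def snap(name, fn=None):
    c=cams.read_camera(name)
    if fn: cv2.imwrite('pics/'+fn,c['pixels'])
    return c
def undist(c,u,v):
    K=np.array([[c['fx'],0,c['cx']],[0,c['fy'],c['cy']],[0,0,1]],float)
    p=cv2.undistortPoints(np.stack([np.ravel(u),np.ravel(v)],-1).astype(float)[:,None],K,np.array([c['k1'],0,0,0.]))
    return p[:,0]
def pts(c,u,v):
    u=np.ravel(u);v=np.ravel(v)
    z=c['range_z'][v.astype(int),u.astype(int)]
    p=undist(c,u,v); X=np.c_[p*z[:,None],z]
    return (X-np.array(c['t']))@np.array(c['R'])
def cloud(c):
    v,u=np.mgrid[0:400,0:640]
    return pts(c,u,v).reshape(400,640,3)
E
python3 - <<'E'
from h import *
for n in ('scene','top'):
    c=snap(n,n+'0.png')
    print(n,-np.array(c['R']).T@c['t'],c['fx'])
    for q in ('gauge','gauge_stand','setting_block','tape','jar','mix_cup'):
        for r in nets.recognise(n,q)[:3]:
            u,v=r['at'][0]*640,r['at'][1]*400
            print(q,round(r['conf'],2),int(u),int(v),pts(c,[u],[v]).round(3))
print(sensors.observe())
E
```

```text
pics
scene [ 0.26223362 -0.6078627   0.89216265] 470.71140960615463
gauge 0.73 216 173 [[0.426 0.118 0.132]]
gauge 0.69 340 282 [[ 0.532 -0.236  0.099]]
gauge 0.64 216 148 [[0.468 0.247 0.083]]
gauge_stand 0.88 226 199 [[0.429 0.096 0.065]]
setting_block 0.56 343 284 [[ 0.262 -0.608  0.892]]
tape 0.55 271 289 [[ 0.428 -0.132  0.002]]
jar 0.67 388 237 [[ 0.702 -0.167  0.047]]
mix_cup 0.72 427 282 [[ 0.729 -0.282  0.003]]
top [ 0.48928231 -0.01227404  1.35535035] 461.14047783273145
gauge 0.65 225 244 [[0.478 0.237 0.135]]
gauge 0.59 263 263 [[0.428 0.132 0.153]]
gauge_stand 0.66 268 255 [[0.445 0.127 0.074]]
setting_block 0.78 383 214 [[ 0.56  -0.187  0.102]]
jar 0.72 370 163 [[ 0.709 -0.156  0.047]]
mix_cup 0.56 417 163 [[ 0.719 -0.301  0.006]]
{'t': 0.7, 'qpos': array([-1.25166001e+00,  9.10672457e-02,  1.23066910e+00,  1.06780526e-05,
        1.81980218e+00, -5.67090601e-02]), 'joint_velocities': array([-6.62900293e-04, -2.98388446e-04,  8.87728343e-04,  8.49803771e-04,
        4.21106439e-05, -2.82316367e-04]), 'tau': array([-1.12023732e-03, -4.46043491e+01, -4.06411994e+01,  6.97349617e-02,
        1.91051915e-02,  2.03853830e-06]), 'ee_pos': array([ 0.22023848, -0.55813929,  0.2226683 ]), 'tool_rot': array([9.82394189e-01, 1.86819853e-01, 8.67077355e-06, 2.61539388e-05]), 'force': array([0.25044232, 0.2657217 , 0.6075763 ]), 'ft_torque': array([ 0.03781124, -0.02393557, -0.01998638]), 'grip_force': 0.0, 'finger_gap': 0.08750181087122245}
```

View pics/scene0.png

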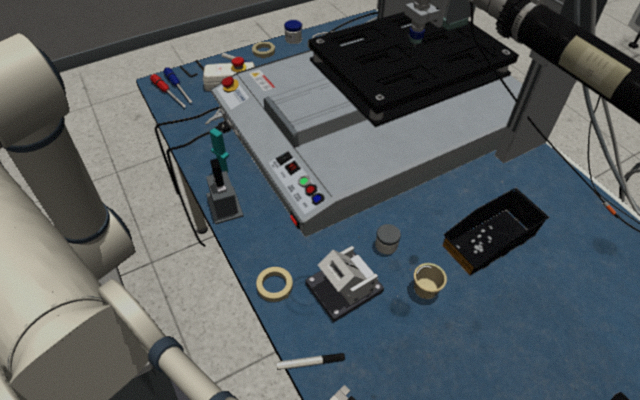

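View pics/top0.png

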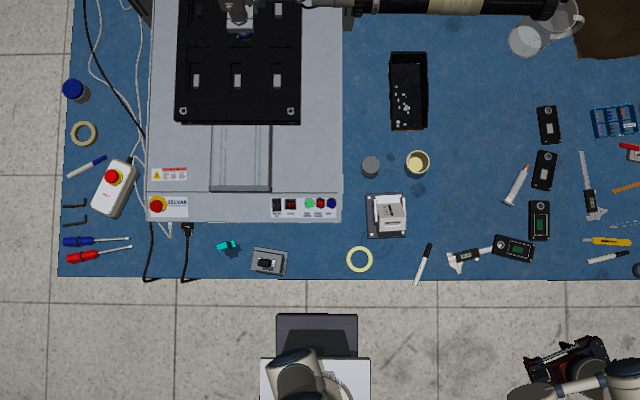

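Scene: the black-handled gauge is in the grey stand at scene (217,175) / top (265,262), and a turquoise look-alike is at scene (218,140) / top (227,245). The setting block is at scene (345,280) / top (387,214), with tape, jar and cup around it. The gauge meant is the black one in the upright stand. I'll confirm that with a crop and measure both.

```bash
python3 - <<'E'
from h import *
t=snap('top'); s=snap('scene')
a=cv2.resize(t['pixels'][225:285,205:305],None,fx=4,fy=4,interpolation=cv2.INTER_CUBIC)
b=cv2.resize(t['pixels'][180:250,350:430],None,fx=5,fy=5,interpolation=cv2.INTER_CUBIC)
d=cv2.resize(s['pixels'][120:230,190:260],None,fx=4,fy=4,interpolation=cv2.INTER_CUBIC)
e=cv2.resize(s['pixels'][235:325,300:390],None,fx=4,fy=4,interpolation=cv2.INTER_CUBIC)
W=np.zeros((600,800,3),np.uint8)
for im,(x,y) in ((a,(0,0)),(b[:350],(400,0)),(d[:360],(0,240)),(e[:250],(400,350))):
    im=im[:600-y,:800-x]; W[y:y+im.shape[0],x:x+im.shape[1]]=im
cv2.imwrite('pics/crop.png',W)
def rep(nm,P,m):
    Q=P[m]; print(nm,len(Q),'mean',Q.mean(0).round(4))
    if len(Q)>8:
        r=cv2.minAreaRect((Q[:,:2]*1000).astype(np.float32)); print('  rect mm',np.round(r[0],1),np.round(r[1],1),round(r[2],1),'z pct',np.percentile(Q[:,2],[5,50,95]).round(4))
for n,c in (('top',t),('scene',s)):
    P=cloud(c); x,y,z=P[...,0],P[...,1],P[...,2]
    st=(abs(x-.435)<.07)&(abs(y-.12)<.08)
    print(n)
    rep('handle top',P,st&(z>.138)&(z<.17))
    rep('gauge all',P,st&(z>.095)&(z<.17))
    rep('stand top',P,st&(z>.068)&(z<.08))
    rep('foot',P,st&(z>.004)&(z<.012))
    bl=(abs(x-.56)<.1)&(abs(y+.19)<.1)
    rep('base',P,bl&(z>.014)&(z<.025))
    rep('head',P,bl&(z>.06)&(z<.13))
    rep('headtop',P,bl&(z>.112)&(z<.125))
    np.save(n+'.npy',P); np.save(n+'_px.npy',c['pixels'])
    rep('table',P,(abs(x-.5)<.03)&(abs(y+.05)<.02))
E
```

```text
top
handle top 83 mean [0.4301 0.1355 0.1504]
  rect mm [430.5 135.9] [29.2 18. ] 88.5 z pct [0.1457 0.1511 0.1542]
gauge all 103 mean [0.4308 0.1338 0.1438]
  rect mm [429.9 135.7] [30.4 17.8] 80.8 z pct [0.1061 0.1499 0.1541]
stand top 365 mean [0.4304 0.1339 0.0754]
  rect mm [429.6 135.9] [80.5 50.4] 81.5 z pct [0.0712 0.0755 0.0791]
foot 717 mean [0.4426 0.1144 0.0066]
  rect mm [441.3 120.4] [124.7 158.2] 0.4 z pct [0.0042 0.0061 0.0107]
base 619 mean [ 0.5421 -0.177   0.0206]
  rect mm [ 545.9 -174.7] [164.2 166. ] 3.9 z pct [0.0164 0.0206 0.0244]
head 870 mean [ 0.5574 -0.2041  0.0943]
  rect mm [ 562.2 -205.4] [91.3 89.9] 4.3 z pct [0.0672 0.0965 0.1168]
headtop 135 mean [ 0.5501 -0.2078  0.1158]
  rect mm [ 550.4 -207. ] [19.5 71.3] 3.1 z pct [0.1124 0.1156 0.1195]
table 279 mean [ 0.5004 -0.05    0.0029]
  rect mm [500.5 -50. ] [55.6 38.2] 0.2 z pct [-0.0017  0.0029  0.0078]
scene
handle top 109 mean [0.4295 0.1305 0.1489]
  rect mm [430.  133.4] [31. 18.] 81.2 z pct [0.1405 0.1502 0.153 ]
gauge all 231 mean [0.4287 0.126  0.132 ]
  rect mm [430.  133.1] [32.  18.5] 83.8 z pct [0.0996 0.1365 0.1526]
stand top 436 mean [0.4284 0.1257 0.0757]
  rect mm [430.4 134.5] [84.8 50.3] 81.4 z pct [0.0706 0.0761 0.0787]
foot 780 mean [0.4383 0.1093 0.0065]
  rect mm [440.9 119.8] [159.6 127. ] 89.8 z pct [0.0042 0.0058 0.0105]
base 1389 mean [ 0.5274 -0.2076  0.02  ]
  rect mm [ 544.1 -176.1] [163.9 168.6] 4.6 z pct [0.0166 0.02   0.0231]
head 1457 mean [ 0.5531 -0.216   0.0938]
  rect mm [ 562.4 -207.4] [91.3 90.9] 3.0 z pct [0.0654 0.0963 0.1162]
headtop 220 mean [ 0.5496 -0.2097  0.1151]
  rect mm [ 548.9 -207.6] [18.4 72.3] 2.1 z pct [0.1122 0.1151 0.1186]
table 387 mean [ 0.4999 -0.0504  0.0029]
  rect mm [500. -50.] [39.7 59.7] 89.6 z pct [0.0004 0.0029 0.0058]
```

View pics/crop.png

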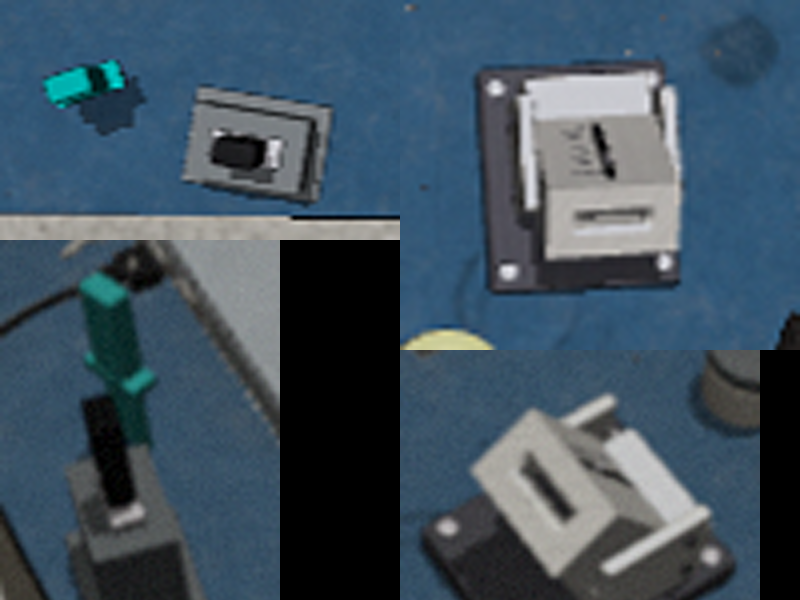

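The crop confirms it: the black-handled gauge hangs in the grey stand (crop 240,150), and the turquoise one stands free beside it. The block's sloping face has its slot at crop (613,215). Next I'll fit the face and the gauge.

```bash
cat > fit.py <<'E'
from h import *
from scipy.optimize import minimize
def fit(nm):
    P=np.load(nm+'.npy'); px=np.load(nm+'_px.npy').astype(float)
    x,y,z=np.moveaxis(P,-1,0)
    out={}
    # stand top yaw
    m=(abs(x-.43)<.06)&(abs(y-.135)<.06)&(z>.068)&(z<.08); Q=P[m]
    print(nm,'stand top', [np.round(v,1) for v in cv2.minAreaRect((Q[:,:2]*1000).astype(np.float32))])
    # face
    m=(abs(x-.545)<.06)&(abs(y+.207)<.06)&(z>.055)&(z<.13); Q=P[m]
    n0=np.array([-.574,.0,.819]); best=None
    for yaw in np.radians(np.arange(-5,13,.5)):
        n=np.array([-.574*np.cos(yaw),-.574*np.sin(yaw),.819]); d=Q@n
        for o in np.arange(d.min(),d.max(),.001):
            c=(abs(d-o)<.0015).sum()
            if best is None or c>best[0]: best=(c,yaw,o)
    c,yaw,o=best
    n=np.array([-.574*np.cos(yaw),-.574*np.sin(yaw),.819])
    for _ in range(5):
        F=Q[abs(Q@n-o)<.003]; mu=F.mean(0); n=np.linalg.svd(F-mu)[2][2]; n*=np.sign(n[2]); o=mu@n
    print('face n',n.round(3),'tilt',np.degrees(np.arccos(n[2])).round(1),'yaw',np.degrees(np.arctan2(-n[1],-n[0])).round(1),len(F))
    sx=np.cross([0,0,1.],n); sx/=np.linalg.norm(sx); up=np.cross(n,sx)  # sx horizontal, up the slope
    U=np.c_[(F-mu)@sx,(F-mu)@up]
    r=cv2.minAreaRect((U*1000).astype(np.float32)); print('rect',np.round(r[0],1),np.round(r[1],1),round(r[2],1))
    ctr=mu+r[0][0]/1000*sx+r[0][1]/1000*up
    lo,hi=np.percentile(U,[1,99],axis=0); print('pct ext mm',(lo*1000).round(1),(hi*1000).round(1))
    print('face centre',ctr.round(4), 'horiz axis', sx.round(3))
for nm in ('top','scene'): fit(nm)
E
python3 fit.py
python3 - <<'E'
from h import *
# dark slot pixel centroid -> intersect with face plane
n={}
for nm,(r0,r1,c0,c1) in (('top',(218,231,378,404)),('scene',(256,285,318,352))):
    c=snap(nm); g=cv2.cvtColor(c['pixels'],cv2.COLOR_BGR2GRAY)
    print(nm); print(g[r0:r1,c0:c1:1])
E
```

```text
top stand top [array([429.6, 135.9]), array([80.5, 50.4]), np.float64(81.5)]
face n [-0.575 -0.043  0.817] tilt 35.2 yaw 4.2 271
rect [ 0.5 -0.4] [46.3 72.3] 89.9
pct ext mm [-35.2 -22.6] [36.2 22.2]
face centre [ 0.5356 -0.2085  0.1058] horiz axis [ 0.074 -0.997  0.   ]
scene stand top [array([430.4, 134.5]), array([84.8, 50.3]), np.float64(81.4)]
face n [-0.576 -0.021  0.817] tilt 35.2 yaw 2.1 655
rect [-0.9 -0.5] [45.7 73.9] 90.0
pct ext mm [-36.9 -22.1] [35.  21.5]
face centre [ 0.5357 -0.2087  0.1055] horiz axis [ 0.037 -0.999  0.   ]
top
[[ 46 124 171 176 175 178 176 176 178 177 175 177 173 172 176 176 176 176
  176 176 177 179 180 176 173 179]
 [ 47 125 170 176 177 179 175 178 179 177 179 177 172 177 177 177 177 177
  176 177 181 180 177 172 178 177]
 [ 64 125 168 178 178 174 179 179 178 177 177 174 176 176 179 181 178 180
  181 181 184 181 176 177 179 177]
 [ 54 122 172 180 175 176 180 181 181 183 179 181 182 182 164 153 151 151
  134 131 126 131 147 175 179 178]
 [ 49 126 173 177 176 179 164 121 106  92  82  84  85  93  89  81  82  81
   79  79  66  94 131 171 177 179]
 [ 51
[... 4263 characters left out ...]
  66  60  70  64  52  32  33  24  34  48 107 153 172 173 171 169 170
  167 173 175 185 175 171 172 170 172 168 173 170 171 142 100  73]
 [ 61  64  57  61  45  37  34  32  35  26  28  65 128 168 177 172 171 172
  168 173 169 172 171 166 169 166 173 174 177 169 145 101  72  68]
 [ 63  58  51  42  38  33  34  36  35  33  30  42  89 141 167 171 170 173
  167 172 171 173 167 170 173 173 171 174 169 141 105  74  58  63]
 [ 52  38  32  32  32  31  38  31  37  35  33  34  47  92 145 167 175 172
  171 171 173 165 173 172 171 170 165 163 141 103  69  60  62  68]
 [ 37  31  33  33  32  30  34  30  37  29  36  30  28  51  89 143 169 172
  168 168 164 168 166 165 167 168 165 135  99  67  64  63  63  63]]
```

```bash
python3 - <<'E'
from h import *
for nm in ('top','scene'):
    P=np.load(nm+'.npy'); x,y,z=np.moveaxis(P,-1,0)
    for lo,hi in ((0,.1),(.1,.2),(.2,.3)):
        m=(y>lo)&(y<hi)&(x>.3)&(x<.62)&(z>.03)
        for a in np.arange(.38,.62,.03):
            k=m&(abs(x-a)<.015)
            if k.sum(): print(nm,lo,a.round(2),np.percentile(z[k],98).round(3),end='; ')
        print()
    m=(abs(x-.56)<.1)&(abs(y+.205)<.075)&(z>.014)&(z<.026)
    d=(np.load(nm+'_px.npy')[m].mean(-1)<75); Q=P[m][d]
    print('base',[np.round(v,1) for v in cv2.minAreaRect((Q[:,:2]*1000).astype(np.float32))])
E
```

```text
top 0 0.41 0.079; top 0 0.44 0.081; top 0 0.53 0.101; top 0 0.56 0.113; top 0 0.59 0.125; 
top 0.1 0.41 0.152; top 0.1 0.44 0.154; top 0.1 0.47 0.08; top 0.1 0.53 0.101; top 0.1 0.56 0.113; top 0.1 0.59 0.124; 
top 0.2 0.47 0.14; top 0.2 0.5 0.121; top 0.2 0.53 0.101; top 0.2 0.56 0.11; top 0.2 0.59 0.119; 
base [array([ 564.5, -201.1]), array([130.6, 110.7]), np.float64(3.9)]
scene 0 0.41 0.078; scene 0 0.44 0.078; scene 0 0.53 0.099; scene 0 0.56 0.112; scene 0 0.59 0.124; 
scene 0.1 0.41 0.151; scene 0.1 0.44 0.153; scene 0.1 0.47 0.08; scene 0.1 0.53 0.099; scene 0.1 0.56 0.113; scene 0.1 0.59 0.123; 
scene 0.2 0.47 0.137; scene 0.2 0.5 0.11; scene 0.2 0.53 0.099; scene 0.2 0.56 0.108; scene 0.2 0.59 0.118; 
base [array([ 564. , -203.6]), array([130.5, 111.2]), np.float64(3.1)]
```

Emit:
{"fn": "play_rows", "kwargs": {"plan": [{"slide": [0,0,0],"dr": [0,0,-1],"claw": 1},{"slide": [0,0,0],"dr": [0,0,-1],"claw": 1},{"slide": [0,0,0],"dr": [0,0,-1],"claw": 1},{"slide": [0,0,0],"dr": [0,0,-1],"claw": 1},{"slide": [0,0,0],"dr": [0,0,-1],"claw": 1},{"slide": [0,0,0],"dr": [0,0,-1],"claw": 1},{"slide": [0,0,0],"dr": [0,0,-1],"claw": 1},{"slide": [0,0,0],"dr": [0,0,-1],"claw": 1},{"slide": [0,0,0],"dr": [0,0,-1],"claw": 1},{"slide": [0,0,0],"dr": [0,0,-1],"claw": 1},{"slide": [0,0,0],"dr": [0,0,-1],"claw": 1},{"slide": [0,0,0],"dr": [0,0,-1],"claw": 1}]}}

```text
t: 2.4
ee_pos: [0.2202, -0.5581, 0.2226]
tool_rot: [0.756, 0.654, 0.0, 0.0]
force: [0.2, -0.6, 0.2]
finger_gap: 0.0879
grip_force: 0.0
```

Emit:
{"fn": "play_rows", "kwargs": {"plan": [{"slide": [1,0.15,0],"dr": [0,0,0],"claw": 1},{"slide": [1,0.15,0],"dr": [0,0,0],"claw": 1},{"slide": [1,0.15,0],"dr": [0,0,0],"claw": 1},{"slide": [1,0.15,0],"dr": [0,0,0],"claw": 1},{"slide": [1,0.15,0],"dr": [0,0,0],"claw": 1},{"slide": [1,0.15,0],"dr": [0,0,0],"claw": 1},{"slide": [1,0.15,0],"dr": [0,0,0],"claw": 1},{"slide": [1,0.15,0],"dr": [0,0,0],"claw": 1},{"slide": [1,0.15,0],"dr": [0,0,0],"claw": 1},{"slide": [1,0.15,0],"dr": [0,0,0],"claw": 1},{"slide": [1,0.15,0],"dr": [0,0,0],"claw": 1},{"slide": [1,0.15,0],"dr": [0,0,0],"claw": 1},{"slide": [1,0.15,0],"dr": [0,0,0],"claw": 1},{"slide": [1,0.15,0],"dr": [0,0,0],"claw": 1},{"slide": [1,0.15,0],"dr": [0,0,0],"claw": 1},{"slide": [1,0.15,0],"dr": [0,0,0],"claw": 1},{"slide": [1,0.15,0],"dr": [0,0,0],"claw": 1},{"slide": [1,0.15,0],"dr": [0,0,0],"claw": 1},{"slide": [1,0.15,0],"dr": [0,0,0],"claw": 1},{"slide": [1,0.15,0],"dr": [0,0,0],"claw": 1}]}}

```text
t: 4.9
ee_pos: [0.3386, -0.1701, 0.2227]
tool_rot: [0.757, 0.653, 0.0, 0.0]
force: [0.1, 0.2, 0.4]
finger_gap: 0.0878
grip_force: 0.0
```

Emit:
{"fn": "play_rows", "kwargs": {"plan": [{"slide": [1,0.15,0],"dr": [0,0,0],"claw": 1},{"slide": [1,0.15,0],"dr": [0,0,0],"claw": 1},{"slide": [1,0.15,0],"dr": [0,0,0],"claw": 1},{"slide": [1,0.15,0],"dr": [0,0,0],"claw": 1},{"slide": [1,0.15,0],"dr": [0,0,0],"claw": 1},{"slide": [1,0.15,0],"dr": [0,0,0],"claw": 1},{"slide": [1,0.15,0],"dr": [0,0,0],"claw": 1},{"slide": [1,0.15,0],"dr": [0,0,0],"claw": 1},{"slide": [1,0.15,0],"dr": [0,0,0],"claw": 1},{"slide": [1,0.15,0],"dr": [0,0,0],"claw": 1},{"slide": [1,0.15,0],"dr": [0,0,0],"claw": 1},{"slide": [1,0.15,0],"dr": [0,0,0],"claw": 1},{"slide": [1,0.15,0],"dr": [0,0,0],"claw": 1},{"slide": [1,0.15,0],"dr": [0,0,0],"claw": 1},{"slide": [1,0.15,0],"dr": [0,0,0],"claw": 1},{"slide": [0.84,0.15,0],"dr": [0,0,0],"claw": 1},{"slide": [0,0,0],"dr": [0,0,0],"claw": 1}]}}

```text
t: 7.02
ee_pos: [0.4324, 0.1359, 0.2224]
tool_rot: [0.757, 0.654, -0.0, -0.0]
force: [1.0, 0.6, 0.2]
finger_gap: 0.0875
grip_force: 0.0
```

Emit:
{"fn": "play_rows", "kwargs": {"plan": [{"slide": [0,-0.12,0.5],"dr": [0,0,0],"claw": 0.2},{"slide": [0,0,1],"dr": [0,0,0],"claw": 0.2},{"slide": [0,0,1],"dr": [0,0,0],"claw": 0.2},{"slide": [0,0,1],"dr": [0,0,0],"claw": 0.2},{"slide": [0,0,1],"dr": [0,0,0],"claw": 0.2},{"slide": [0,0,1],"dr": [0,0,0],"claw": 0.2},{"slide": [0,0,0.57],"dr": [0,0,0],"claw": 0.2},{"slide": [0,0,0],"dr": [0,0,0],"claw": 0.2}]}}

```text
t: 8.02
ee_pos: [0.4297, 0.1352, 0.1002]
tool_rot: [0.757, 0.653, -0.001, -0.0]
force: [0.7, 0.7, 0.4]
finger_gap: 0.0528
grip_force: 0.0
```

Emit:
{"fn": "play_rows", "kwargs": {"plan": [{"slide": [0,0,0],"dr": [0,0,0],"claw": -1},{"slide": [0,0,0],"dr": [0,0,0],"claw": -1},{"slide": [0,0,0],"dr": [0,0,0],"claw": -1},{"slide": [0,0,0],"dr": [0,0,0],"claw": -1},{"slide": [0,0,0],"dr": [0,0,0],"claw": -1}], "force": 45}}

```text
t: 8.65
ee_pos: [0.4304, 0.1353, 0.1016]
tool_rot: [0.757, 0.653, 0.0, 0.0]
force: [0.5, -0.1, 0.7]
finger_gap: 0.018
grip_force: 45.0
```

Emit:
{"fn": "play_rows", "kwargs": {"plan": [{"slide": [0,0,-0.3],"dr": [0,0,0],"claw": -1},{"slide": [0,0,-0.6],"dr": [0,0,0],"claw": -1},{"slide": [0,0,-1],"dr": [0,0,0],"claw": -1},{"slide": [0,0,-1],"dr": [0,0,0],"claw": -1},{"slide": [0,0,-1],"dr": [0,0,0],"claw": -1},{"slide": [0,0,-1],"dr": [0,0,0],"claw": -1},{"slide": [0,0,-1],"dr": [0,0,0],"claw": -1},{"slide": [0,0,-0.6],"dr": [0,0,0],"claw": -1},{"slide": [0,0,0],"dr": [0,0,-1],"claw": -1},{"slide": [0,0,0],"dr": [0,0,-1],"claw": -1},{"slide": [0,0,0],"dr": [0,0,-0.36],"claw": -1},{"slide": [0,0,0],"dr": [0,0,0],"claw": -1}]}}

```text
t: 10.15
ee_pos: [0.4302, 0.1353, 0.2312]
tool_rot: [0.687, 0.727, -0.0, -0.0]
force: [-0.3, -0.1, -1.8]
finger_gap: 0.0178
grip_force: 45.0
```

Emit:
{"fn": "play_rows", "kwargs": {"plan": [{"slide": [-1,0.08,0],"dr": [0,0,0],"claw": -1},{"slide": [-1,0.08,0],"dr": [0,0,0],"claw": -1},{"slide": [-1,0.08,0],"dr": [0,0,0],"claw": -1},{"slide": [-1,0.08,0],"dr": [0,0,0],"claw": -1},{"slide": [-1,0.08,0],"dr": [0,0,0],"claw": -1},{"slide": [-1,0.08,0],"dr": [0,0,0],"claw": -1},{"slide": [-1,0.08,0],"dr": [0,0,0],"claw": -1},{"slide": [-1,0.08,0],"dr": [0,0,0],"claw": -1},{"slide": [-1,0.08,0],"dr": [0,0,0],"claw": -1},{"slide": [-1,0.08,0],"dr": [0,0,0],"claw": -1},{"slide": [-1,0.08,0],"dr": [0,0,0],"claw": -1},{"slide": [-1,0.08,0],"dr": [0,0,0],"claw": -1},{"slide": [-1,0.08,0],"dr": [0,0,0],"claw": -1},{"slide": [-1,0.08,0],"dr": [0,0,0],"claw": -1},{"slide": [-1,0.08,0],"dr": [0,0,0],"claw": -1},{"slide": [-1,0.08,0],"dr": [0,0,0],"claw": -1},{"slide": [-1,0.08,0],"dr": [0,0,0],"claw": -1},{"slide": [-0.48,0,0],"dr": [0,0,0],"claw": -1}]}}

```text
t: 12.4
ee_pos: [0.4777, -0.2135, 0.2309]
tool_rot: [0.687, 0.727, -0.0, -0.0]
force: [0.2, 0.6, -1.9]
finger_gap: 0.0182
grip_force: 45.0
```

Emit:
{"fn": "play_rows", "kwargs": {"plan": [{"slide": [0,0,0],"dr": [-1,0,0],"claw": -1},{"slide": [0,0,0],"dr": [-1,0,0],"claw": -1},{"slide": [0,0,0],"dr": [-1,0,0],"claw": -1},{"slide": [0,0,0],"dr": [-1,0,0],"claw": -1},{"slide": [0,0,0],"dr": [-1,0,0],"claw": -1},{"slide": [0,0,0],"dr": [-1,0,0],"claw": -1},{"slide": [0,0,0],"dr": [-1,0,0],"claw": -1},{"slide": [0,0,0],"dr": [0,0,0],"claw": -1}]}}

```text
t: 13.4
ee_pos: [0.4766, -0.2124, 0.2303]
tool_rot: [0.655, 0.693, 0.218, 0.206]
force: [-0.0, -0.3, -1.5]
finger_gap: 0.0179
grip_force: 45.0
```

```bash
cat > err.py <<'E'
from h import *
from scipy.spatial.transform import Rotation as Rn
M=np.array([.535,-.2087,.105]); yaw=np.radians(3.5)
n=np.array([-.5736*np.cos(yaw),-.5736*np.sin(yaw),.8192])
def st():
    o=sensors.observe(); R=Rn.from_quat(o['tool_rot']).as_matrix(); p=np.array(o['ee_pos'])
    d=R.T@(p-M); print('TCP rel mouth, tool axes mm',(d*1000).round(1),'z.n',(R[:,2]@-n).round(4),'rot err deg', np.degrees(R.T@np.cross(R[:,2],-n)).round(2),'force tool',(R.T@o['force']).round(1),'t',o['t'],'q',np.round(o['qpos'],2))
    return o,R,p
E
python3 - <<'E'
from err import *
st()
s=snap('scene'); c=snap('top')
a=cv2.resize(s['pixels'][190:320,270:400],None,fx=4,fy=4,interpolation=cv2.INTER_CUBIC)[:,:400]
b=cv2.resize(c['pixels'][180:280,340:440],None,fx=4,fy=4,interpolation=cv2.INTER_CUBIC)
W=np.zeros((520,800,3),np.uint8); W[:,:400]=a; W[:400,400:]=b; cv2.imwrite('pics/pre.png',W)
E
```

```text
TCP rel mouth, tool axes mm [  -0.3   23.7 -136.3] z.n 1.0 rot err deg [-0.08  0.13  0.  ] force tool [-0.3 -0.9  1.2] t 13.4 q [-0.78 -0.6   1.91  0.44  1.41 -0.81]
```

View pics/pre.png

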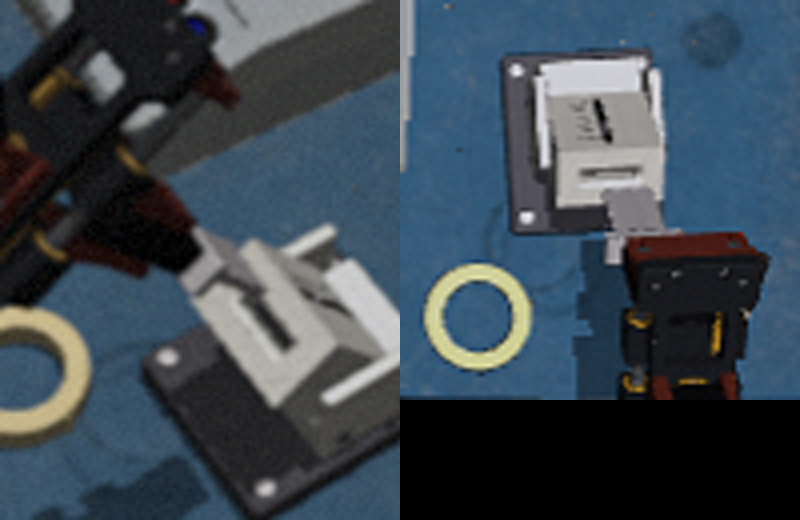

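The blade is held cleanly, tilted along the slot and above the face; the slot is visible at (275,320) in the left crop and the blade tip at (255,280). Next I'll measure the gauge's offset in the tool frame from depth.

```bash
python3 - <<'E'
from err import *
o,R,p=st()
for nm in ('top','scene'):
    c=snap(nm); P=(cloud(c)-p)@R*1000
    x,y,z=np.moveaxis(P,-1,0)
    for lab,lo,hi in (('blade',30,80),('shoulder',17,26)):
        m=(z>lo)&(z<hi)&(abs(y)<14)&(abs(x)<32); Q=P[m]
        if len(Q)<5: continue
        print(nm,lab,len(Q),'x pct',np.percentile(Q[:,0],[2,50,98]).round(1),'y pct',np.percentile(Q[:,1],[5,50,95]).round(1))
        if lab=='blade':
            r=cv2.minAreaRect(Q[:,[0,2]].astype(np.float32)); print(np.round(r[0],1),np.round(r[1],1),round(r[2],1))
            for a in (30,40,50,60,70):
                q=Q[(Q[:,2]>a)&(Q[:,2]<a+10)]; 
                if len(q)>5: print('  ',a,np.percentile(q[:,0],[3,97]).round(1),np.median(q[:,1]).round(1))
    m=(abs(x)<14)&(abs(y)<6)&(z>60)&(z<95); print(nm,'tip z',np.percentile(P[m][:,2],[90,97,99]).round(1))
    np.save(nm+'2.npy',P)
E
```

```text
TCP rel mouth, tool axes mm [  -0.4   25.2 -136.7] z.n 1.0 rot err deg [-0.07  0.13  0.  ] force tool [-0.2 -0.7  2.3] t 13.5 q [-0.77 -0.6   1.9   0.44  1.41 -0.81]
top blade 132 x pct [-14.7   1.3  16.3] y pct [-0.9  2.2  4. ]
[ 0.6 56. ] [31.8 47.8] 0.3
   30 [-14.5  15.7] 2.2
   40 [-12.1  15.3] 2.3
   50 [-14.6  15.4] 2.2
   60 [-14.3  16.3] 1.7
   70 [-13.5  15.2] 2.0
top shoulder 31 x pct [-19.5   4.2  23.8] y pct [2.  8.2 9.7]
top tip z [80.5 83.8 86.2]
scene blade 85 x pct [-17.4  -9.7  12.6] y pct [-1.6  3.5  4.1]
[-1.6 60.1] [36.5 32.2] 86.9
   40 [-17.6 -15.2] 1.2
   50 [-17.   11.8] 3.6
   60 [-16.9  10.5] 3.5
   70 [-16.   12.7] 3.3
scene shoulder 73 x pct [-25.2 -20.7  -1.5] y pct [-8.2  3.5 10.7]
scene tip z [78.9 83.7 83.8]
```

Emit:
{"fn": "play_rows", "kwargs": {"plan": [{"slide": [0,-0.6,0.5],"dr": [0,0,0],"claw": -1},{"slide": [0,-0.62,0.6],"dr": [0,0,0],"claw": -1},{"slide": [0,0,0.6],"dr": [0,0,0],"claw": -1},{"slide": [0,0,0],"dr": [0,0,0],"claw": -1},{"slide": [0,0,0],"dr": [0,0,0],"claw": -1}]}}

```text
t: 14.22
ee_pos: [0.4774, -0.2121, 0.1897]
tool_rot: [0.654, 0.694, 0.219, 0.207]
force: [-0.6, -0.6, -1.2]
finger_gap: 0.0177
grip_force: 45.0
```

```bash
python3 - <<'E'
from err import *
st();st()
s=snap('scene'); st(); c=snap('top'); o,R,p=st()
a=cv2.resize(s['pixels'][210:310,280:380],None,fx=4,fy=4,interpolation=cv2.INTER_CUBIC)
b=cv2.resize(c['pixels'][185:265,350:430],None,fx=5,fy=5,interpolation=cv2.INTER_CUBIC)
cv2.imwrite('pics/pre2.png',np.hstack([a,b]))
for c in (c,s):
    P=(cloud(c)-p)@R*1000; x,y,z=np.moveaxis(P,-1,0)
    m=(z>32)&(z<78)&(abs(y)<8)&(abs(x)<24); Q=P[m]
    print(len(Q),np.percentile(Q[:,0],[2,98]).round(1),np.percentile(Q[:,1],[50,90]).round(1))
    m=(abs(z-101)<4)&(abs(y)<26)&(abs(x)<45); Q=P[m]; print('face',np.percentile(Q[:,0],[1,99]).round(1),np.percentile(Q[:,1],[1,99]).round(1),np.median(Q[:,2]).round(1))
E
```

```text
TCP rel mouth, tool axes mm [-1.000e-01  1.400e+00 -1.025e+02] z.n 1.0001 rot err deg [0.02 0.1  0.  ] force tool [-0.6 -1.2  0.6] t 14.225 q [-0.77 -0.61  1.98  0.45  1.35 -0.84]
TCP rel mouth, tool axes mm [-1.000e-01  1.400e+00 -1.025e+02] z.n 1.0001 rot err deg [0.02 0.1  0.  ] force tool [-0.6 -1.2  0.6] t 14.225 q [-0.77 -0.61  1.98  0.45  1.35 -0.84]
TCP rel mouth, tool axes mm [  -0.2    1.6 -102.7] z.n 1.0001 rot err deg [ 0.04  0.12 -0.  ] force tool [ 0.2 -1.3  1.3] t 14.275 q [-0.77 -0.61  1.98  0.45  1.35 -0.84]
TCP rel mouth, tool axes mm [  -0.3    1.7 -102.9] z.n 1.0001 rot err deg [ 0.05  0.13 -0.  ] force tool [-0.  -0.5  1.6] t 14.325 q [-0.77 -0.61  1.98  0.45  1.35 -0.84]
121 [-15.2  16.3] [2.  3.7]
face [-35.2  36.4] [-21.2  22.7] 102.0
82 [-17.3  14.1] [2.5 3.2]
face [-35.7  36. ] [-22.7  21. ] 102.6
```

View pics/pre2.png

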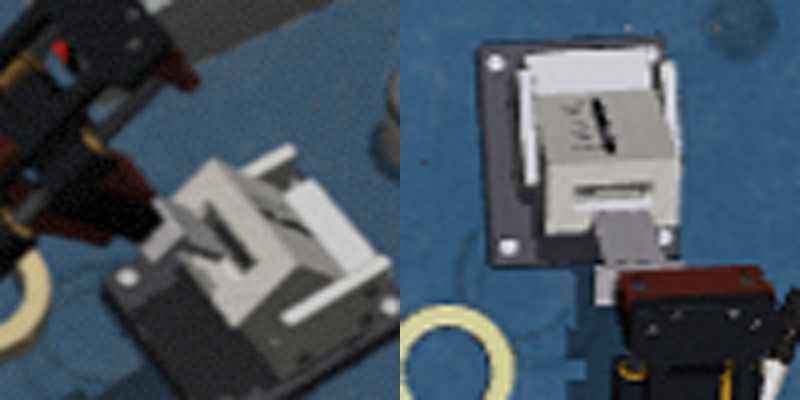

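Emit:
{"fn": "play_rows", "kwargs": {"plan": [{"slide": [0,-0.04,0.3],"dr": [0,0,0],"claw": -1},{"slide": [0,0,0.3],"dr": [0,0,0],"claw": -1},{"slide": [0,0,0.25],"dr": [0,0,0],"claw": -1},{"slide": [0,0,0.15],"dr": [0,0,0],"claw": -1},{"slide": [0,0,0.15],"dr": [0,0,0],"claw": -1}]}}

```text
t: 14.95
ee_pos: [0.4899, -0.2114, 0.1699]
tool_rot: [0.654, 0.694, 0.219, 0.206]
force: [-0.3, -0.2, -1.4]
finger_gap: 0.0183
grip_force: 45.0
```

```bash
python3 -c "
from err import *
st()"
```

```text
TCP rel mouth, tool axes mm [ -0.1   0.2 -79.1] z.n 1.0001 rot err deg [-0.    0.09  0.  ] force tool [-0.2 -1.1  0.9] t 14.95 q [-0.75 -0.57  2.    0.45  1.3  -0.84]
```

Tip about 6 mm in, no contact force. Continue.

Emit:
{"fn": "play_rows", "kwargs": {"plan": [{"slide": [0,0,0.25],"dr": [0,0,0],"claw": -1},{"slide": [0,0,0.25],"dr": [0,0,0],"claw": -1},{"slide": [0,0,0],"dr": [0,0,0],"claw": -1}]}}

```text
t: 15.32
ee_pos: [0.4956, -0.2109, 0.1614]
tool_rot: [0.654, 0.694, 0.219, 0.206]
force: [-0.6, 0.1, -1.3]
finger_gap: 0.0178
grip_force: 45.0
```

```bash
python3 -c "
from err import *
st()"
```

```text
TCP rel mouth, tool axes mm [  0.1  -0.  -68.9] z.n 1.0001 rot err deg [-0.02  0.07  0.  ] force tool [ 0.2 -1.2  0.7] t 15.325 q [-0.74 -0.56  2.    0.44  1.27 -0.84]
```

Emit:
{"fn": "play_rows", "kwargs": {"plan": [{"slide": [0,0,0.2],"dr": [0,0,0],"claw": -1},{"slide": [0,0,0.2],"dr": [0,0,0],"claw": -1},{"slide": [0,0,0.2],"dr": [0,0,0],"claw": -1},{"slide": [0,0,0.2],"dr": [0,0,0],"claw": -1}]}}

```text
t: 15.82
ee_pos: [0.5043, -0.2108, 0.1501]
tool_rot: [0.654, 0.694, 0.218, 0.207]
force: [-8.9, 1.7, 7.4]
finger_gap: 0.0175
grip_force: 45.0
```

```bash
python3 -c "
from err import *
st()"
```

```text
TCP rel mouth, tool axes mm [ -0.3   0.7 -54.6] z.n 1.0 rot err deg [-0.01  0.14  0.  ] force tool [  2.2  -3.  -11.1] t 15.825 q [-0.72 -0.54  2.01  0.44  1.24 -0.83]
```

Emit:
{"fn": "play_rows", "kwargs": {"plan": [{"slide": [0,0,0.2],"dr": [0,0,0],"claw": -1},{"slide": [0,0,0.2],"dr": [0,0,0],"claw": -1},{"slide": [0,0,0.2],"dr": [0,0,0],"claw": -1},{"slide": [0,0,0.2],"dr": [0,0,0],"claw": -1},{"slide": [0,0,0.2],"dr": [0,0,0],"claw": -1}]}}

```text
t: 16.45
ee_pos: [0.5159, -0.2101, 0.1337]
tool_rot: [0.654, 0.694, 0.218, 0.207]
force: [-9.6, 1.2, 5.5]
finger_gap: 0.0179
grip_force: 45.0
```

```bash
python3 -c "
from err import *
st()"
```

```text
TCP rel mouth, tool axes mm [ -0.3   0.7 -34.5] z.n 1.0001 rot err deg [-0.    0.13  0.  ] force tool [  1.7  -4.6 -10. ] t 16.45 q [-0.7  -0.5   2.01  0.44  1.19 -0.83]
```

Emit:
{"fn": "play_rows", "kwargs": {"plan": [{"slide": [0,0,0.1],"dr": [0,0,0],"claw": -1},{"slide": [0,0,0.1],"dr": [0,0,0],"claw": -1},{"slide": [0,0,0.1],"dr": [0,0,0],"claw": -1}]}}

```text
t: 16.82
ee_pos: [0.5192, -0.2099, 0.1287]
tool_rot: [0.654, 0.694, 0.218, 0.207]
force: [-8.9, 1.2, 6.3]
finger_gap: 0.0178
grip_force: 45.0
```

Emit:
{"fn": "play_rows", "kwargs": {"plan": [{"slide": [0,0,0.05],"dr": [0,0,0],"claw": -1}]}}

```text
t: 16.95
ee_pos: [0.5199, -0.2098, 0.1279]
tool_rot: [0.654, 0.694, 0.218, 0.207]
force: [-9.0, 1.3, 6.3]
finger_gap: 0.0177
grip_force: 45.0
```

Emit:
{"fn": "play_rows", "kwargs": {"plan": [{"slide": [0,0,0.05],"dr": [0,0,0],"claw": -1}]}}

```text
t: 17.08
ee_pos: [0.5204, -0.2098, 0.1271]
tool_rot: [0.654, 0.694, 0.218, 0.207]
force: [-9.2, 1.8, 6.1]
finger_gap: 0.0178
grip_force: 45.0
```

```bash
python3 -c "
from err import *
st()"
```

```text
TCP rel mouth, tool axes mm [ -0.2   0.7 -26.5] z.n 1.0001 rot err deg [-0.01  0.12  0.  ] force tool [  2.3  -3.9 -10.2] t 17.075 q [-0.69 -0.49  2.02  0.44  1.18 -0.83]
```

Emit:
{"fn": "play_rows", "kwargs": {"plan": [{"slide": [0,0,0.04],"dr": [0,0,0],"claw": -1}]}}

```text
t: 17.2
ee_pos: [0.5209, -0.2097, 0.1264]
tool_rot: [0.654, 0.694, 0.218, 0.207]
force: [-8.9, 2.5, 6.9]
finger_gap: 0.0176
grip_force: 45.0
```

Emit:
{"fn": "play_rows", "kwargs": {"plan": [{"slide": [0,0,0.04],"dr": [0,0,0],"claw": -1}]}}

```text
t: 17.32
ee_pos: [0.521, -0.2098, 0.1263]
tool_rot: [0.654, 0.694, 0.218, 0.207]
force: [-19.4, 2.4, 13.3]
finger_gap: 0.0176
grip_force: 45.0
```

Emit:
{"fn": "play_rows", "kwargs": {"plan": [{"slide": [0,0,0],"dr": [0,0,0],"claw": -1}]}}

```text
t: 17.45
ee_pos: [0.521, -0.2098, 0.1263]
tool_rot: [0.654, 0.694, 0.218, 0.206]
force: [-15.6, 1.8, 10.0]
finger_gap: 0.0182
grip_force: 45.0
```

Emit:
{"fn": "play_rows", "kwargs": {"plan": [{"slide": [0,-0.03,0.02],"dr": [0,0,0],"claw": -1}]}}

```text
t: 17.58
ee_pos: [0.521, -0.2098, 0.1263]
tool_rot: [0.654, 0.694, 0.218, 0.207]
force: [-15.6, 2.6, 13.0]
finger_gap: 0.0176
grip_force: 45.0
```

Emit:
{"fn": "play_rows", "kwargs": {"plan": [{"slide": [0,-0.02,0.02],"dr": [0,0,0],"claw": -1},{"slide": [0,0,0],"dr": [0,0,0],"claw": -1}]}}

```text
t: 17.82
ee_pos: [0.521, -0.2098, 0.1263]
tool_rot: [0.654, 0.694, 0.219, 0.207]
force: [-16.4, 2.5, 13.7]
finger_gap: 0.0176
grip_force: 45.0
```

```bash
python3 - <<'E'
from err import *
st()
s=snap('scene'); c=snap('top')
a=cv2.resize(s['pixels'][220:310,290:380],None,fx=5,fy=5,interpolation=cv2.INTER_CUBIC)[:,:400]
b=cv2.resize(c['pixels'][180:260,350:430],None,fx=5,fy=5,interpolation=cv2.INTER_CUBIC)
W=np.zeros((450,800,3),np.uint8); W[:,:400]=a; W[:400,400:]=b; cv2.imwrite('pics/seat.png',W)
E
```

```text
TCP rel mouth, tool axes mm [ -0.3   0.7 -25.5] z.n 1.0 rot err deg [ 0.05  0.14 -0.  ] force tool [  3.5  -5.4 -20.5] t 17.825 q [-0.69 -0.49  2.02  0.44  1.17 -0.83]
```

View pics/seat.png

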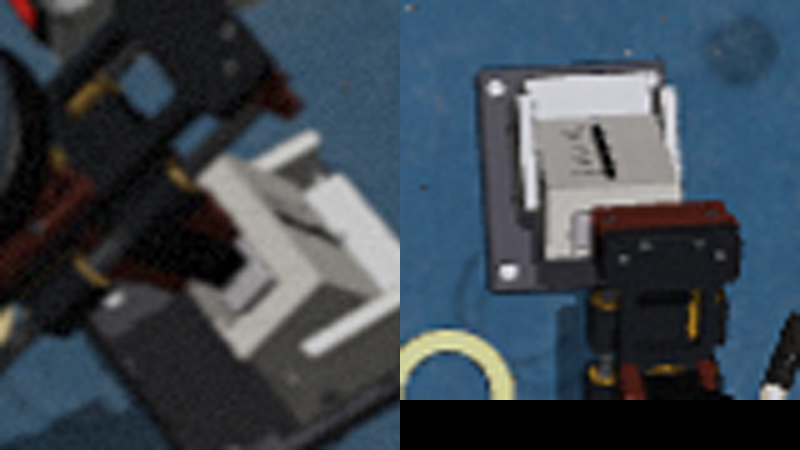

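The shoulder appears flat on the face (left crop 245,285). The TCP has stopped advancing at the expected 25.5–26 mm while the force rises. One more gentle press, then release and back straight off.

Emit:
{"fn": "play_rows", "kwargs": {"plan": [{"slide": [0,0,0.04],"dr": [0,0,0],"claw": -1},{"slide": [0,0,0.03],"dr": [0,0,0],"claw": -1},{"slide": [0,0,0],"dr": [0,0,0],"claw": -1}]}}

```text
t: 18.3
ee_pos: [0.5211, -0.2099, 0.1263]
tool_rot: [0.654, 0.695, 0.218, 0.207]
force: [-29.9, 4.1, 22.2]
finger_gap: 0.0178
grip_force: 45.0
```

Emit:
{"fn": "play_rows", "kwargs": {"plan": [{"slide": [0,0,-0.06],"dr": [0,0,0],"claw": -1},{"slide": [0,0,-0.04],"dr": [0,0,0],"claw": -1},{"slide": [0,0,0],"dr": [0,0,0],"claw": 0},{"slide": [0,0,0],"dr": [0,0,0],"claw": 0},{"slide": [0,0,0],"dr": [0,0,0],"claw": 0},{"slide": [0,0,0],"dr": [0,0,0],"claw": 0}]}}

```text
t: 19.05
ee_pos: [0.5209, -0.2095, 0.1235]
tool_rot: [0.655, 0.694, 0.219, 0.206]
force: [0.2, 0.4, -0.8]
finger_gap: 0.044
grip_force: 0.0
```

Emit:
{"fn": "play_rows", "kwargs": {"plan": [{"slide": [0,0,-0.3],"dr": [0,0,0],"claw": 0},{"slide": [0,0,-0.6],"dr": [0,0,0],"claw": 0},{"slide": [0,0,-1],"dr": [0,0,0],"claw": 0},{"slide": [0,0,-1],"dr": [0,0,0],"claw": 0},{"slide": [0,0,-1],"dr": [0,0,0],"claw": 0},{"slide": [0,0,-0.6],"dr": [0,0,0],"claw": 0},{"slide": [0,0,-0.3],"dr": [0,0,0],"claw": 0},{"slide": [0,0,0],"dr": [0,0,0],"claw": 0}]}}

```text
t: 20.05
ee_pos: [0.4658, -0.213, 0.2027]
tool_rot: [0.655, 0.694, 0.219, 0.207]
force: [0.2, 0.4, 0.0]
finger_gap: 0.0441
grip_force: 0.0
```

```bash
python3 - <<'E'
from err import *
o,R,p=st()
s=snap('scene'); c=snap('top')
a=cv2.resize(s['pixels'][200:310,280:390],None,fx=4,fy=4,interpolation=cv2.INTER_CUBIC)[:,:400]
b=cv2.resize(c['pixels'][180:260,350:430],None,fx=5,fy=5,interpolation=cv2.INTER_CUBIC)
W=np.zeros((440,800,3),np.uint8); W[:,:400]=a; W[:400,400:]=b; cv2.imwrite('pics/end.png',W)
for k in (s,c):
    P=(cloud(k)-M)@R*1000; x,y,z=np.moveaxis(P,-1,0)
    m=(abs(x)<13)&(abs(y)<8)&(z<-60)&(z>-85); print('handle top',m.sum(),np.percentile(z[m],[5,25,50]).round(1))
    m=(abs(abs(x)-20)<4)&(abs(y)<8)&(z<-4)&(z>-16); print('shoulder top',m.sum(),np.median(z[m]).round(1))
    for sg in (-1,1):
        m=(abs(x*sg-20)<4)&(abs(y)<8)&(z<-4)&(z>-16)
        if m.sum(): print(sg,m.sum(),np.median(z[m]).round(1))
    m=(abs(x)<34)&(abs(x)>27)&(abs(y)<20)&(abs(z)<4); print('face',np.median(z[m]).round(1))
for q in ('jar','mix_cup','tape'):
    for nm in ('scene','top'): print(q,nm,[(np.array(r['at'])*[640,400]).round() for r in nets.recognise(nm,q)[:1]])
E
```

```text
TCP rel mouth, tool axes mm [  -0.3   -0.7 -119.7] z.n 1.0001 rot err deg [ 0.02  0.12 -0.  ] force tool [0.4 0.2 0.1] t 20.05 q [-0.8  -0.63  1.98  0.46  1.39 -0.85]
handle top 117 [-77.  -75.4 -74.5]
shoulder top 37 -9.7
-1 32 -9.6
1 5 -10.0
face -0.1
handle top 72 [-78.2 -76.6 -73.3]
shoulder top 29 -10.7
-1 13 -10.8
1 16 -10.5
face -0.9
jar scene [array([388., 240.])]
jar top [array([371., 166.])]
mix_cup scene [array([425., 282.])]
mix_cup top [array([416., 161.])]
tape scene [array([276., 292.])]
tape top [array([368., 258.])]
```

View pics/end.png

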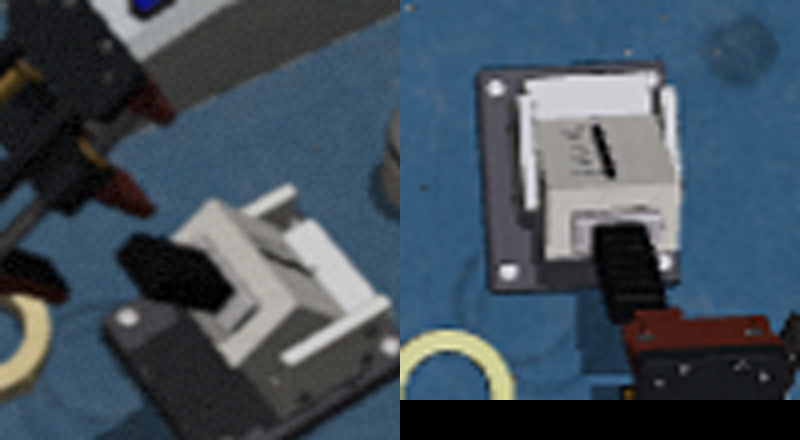

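The gauge is seated: its shoulder top is about 9.7 mm above the face (9 nominal), its handle top is at 75 mm, and the gripper is clear. I'm handing it in.

```bash
python3 -c "
from h import *
print(bot.sign_off())"
```

```text
the job is handed in; nothing more can be done
None
```

The black-handled gauge is seated fully home in the setting block's slot with the gripper clear of it, and I handed the job in at about 20 s. I saw no sign of the jar, cup, tape or turquoise look-alike having been disturbed.

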